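# Load the blow-off drying tray and set its air valve

### The arm

A 6-joint arm with a two-finger parallel gripper is mounted at the origin on the work surface. World frame = base frame: x ahead of the robot, y to its left, z up, the work surface at z = 0. Lengths are in m, angles in rad, forces in N, time in s.
With the tool pointing down it reaches from about 0.275 to 1 m from the base axis. Payload 8.4 kg.
Tool frame: the origin (TCP) lies between the finger pads, 19 mm behind the fingertips; this is the grasp point; z points along the fingers, y is the line along which they close (so a half turn about z gives the same grasp; the last joint's range is limited). The gripper opens to 85 mm and grips with 20 to 120 N. Pads are 22 mm wide; open, the fingers measure 114 mm over their backs; the gripper's body (76 mm by 85 mm) begins 54 mm behind the grasp point. The pads swing forward as they close: fully open they stand 13 mm farther back than shut.
Start: joints at [-1.291, 0.353, 1.633, -0, 1.155, -0.002], TCP at [0.174, -0.6, 0.25] pointing down, gripper open.
Joint ranges: [-2.63, 2.63], [-0.92, 2.1], [0.06, 2.66], [-1.3, 4.44], [0, 2.69], [-3.02, 3.02]. Speed limits (rad/s): [2.22, 2.22, 2.79, 3.14, 3.14, 3.14].

### API

Orientations are given as a unit quaternion [w, x, y, z].
In Python, from station import env, snapshot, camera_info gives the robot as it stands. The module is installed in compiled form; this text tells all that it offers.
- The arm moves only by the tool arm_command, never from a script. Its argument "rows" is one flat list of numbers, 7 for each row, row after row: the opening, from -1 (shut) to 1 (fully open), then the shift along the tool's x, y, z in units of 50 mm (1.0 is 50 mm), then the turn, a rotation vector about the tool's x, y, z in units of 5 degrees (1.0 is 5 degrees). A call has exactly 10 rows; each row shifts and turns the commanded pose from where the row before left it, along the tool's axes as they then stand; what a row does not reach is not made up. A row lasts 1/10 s, in which the tool goes at most 50 mm and 8.59 degrees, less where a joint would pass 70% of its speed; a pose out of reach is approached as far as the arm can. A call is refused whole if a number of a shift passes 1 or a number of a turn 1, either way. A call with a gripper value outside its range is refused whole. The fingers move at their own pace and stop on an object; the grip force is fixed at half the most. Time passes only in rows, so rows that do not move let the fingers close, or fill a call up. It gives the time, the measured TCP pose, the force, the opening and the grip force at its end, in the units of the state.
- env.get_state(): the state, without advancing time (a new reading comes with each control period).
- snapshot(name): name is "scene" or "top" or "wrist"; returns the picture (420x560x3 uint8, red, green, blue); there is no depth.
- camera_info(name): a dict with "camera_matrix" (3x3 intrinsics, pixels), "camera_from_world" (4x4, takes a point from world to camera coordinates); the wrist camera has in their place "mount" (4x4, takes a point from camera to tool coordinates, whose origin is the TCP and whose axes are the flange's). Camera axes: x right, y up, looking along -z (the intrinsics and any distortion apply to the point x, -y, -z); pixel columns grow to the right and rows downward; lengths in m; the calibration is good to about 2 mm. A picture is of the moment at which its call begins: read the wrist's pose just before it. camera_info takes no time and is no camera call.
- env.sign_off(): hands the job in; it is judged then, once.
The state is a dict: "t": time; "joint_pos": joint angles; "joint_vel": joint speeds; "joint_torque": joint torques, N m; "position": TCP position; "ee_rot": TCP orientation; "ft_force": force on the tool from outside, world axes, zero at the start; "torque": the same for the moment, N m; "gripper_width": finger opening in m; "gripper_force": force on a finger pad.
Only numpy, scipy, OpenCV 4.12 (cv2) and the standard library are available. Lean on these libraries where they do the work, as an engineer would, in place of code of your own. Each camera call takes 0.05 s, during which the arm holds its last target. There are 200 camera calls.

### The job

Load the drying tray and set its air: lay the steel bracket flat in the empty green-lined compartment of the tray and let go of it, then turn the valve handwheel by its red revolving handle clockwise until it stops, and back it off exactly two full turns. Finish while still gripping the red handle there, with the wheel at rest, and leave all the other things where they are.

Things in the scene. Friction and masses are not known exactly. Their poses are not given: they have to be found in the camera images.
- bracket: Steel mounting bracket: a flat foot 100 (x) by 40 (y) by 5 mm thick with two dark holes, and in its middle an upright blue lug 34 (x) by 10 (y) mm whose top is 52 mm above the underside. About 0.2 kg. Origin: centre of the underside; z up, x along its length. Starts lying on the table; it can be lifted by the lug from above. Either end may go either way.
- liner: Green pad 126 (x) by 46 (y) by 2 mm thick fixed on the floor of the empty tray compartment, where the bracket goes. Origin: centre of its underside (4 mm above the table); x along the compartment. When the bracket is laid flat its underside is 2 mm above this origin.
- tray: Open aluminium tray, fixed, 148 (x) by 182 (y) mm, 18 mm high, floor 4 mm, walls and dividers 4 mm: three compartments side by side across y, each 140 mm long in x and 55 mm wide. A 14 mm copper air pipe stands along y at x = +90 mm, its top 29 mm above the table. Origin: centre of the underside. One compartment holds a brush, one a spatula, one only the green liner.
- valve_base: Fixed green air valve with a round white dial plate 156 mm across (top at 69 mm), over which the handwheel turns. Origin: on the table, on the wheel's vertical axis. Its x axis points from the wheel's axis to the red mark on the dial: at the closed stop the red handle stands right over this mark.
- valve (a joint): Opening of the handwheel in rad: 0 = closed against its stop, grows counter-clockwise seen from above (opening); one turn is 6.283, two turns open is 12.566. It starts partly open, less than one turn. It can open three turns in all. Turning takes about 0.1 Nm (2 to 3 N at the handle) and it stays where it is left.
- crank: Red upright handle on the rim of the dark handwheel (102 mm across), 45 mm from its axis: a sleeve 23 mm across, 55 mm tall, that spins freely on its pin, so it can be gripped from above and carried round a circle without turning the gripper. Origin: centre of the sleeve's underside, 93 mm above the table; its top is at 148 mm. The wheel's rim is at most 91 mm above the table.
- brush: Small paint brush, 116 mm long, 16 mm high, lying in one tray compartment. Leave alone. Origin: underside, near its middle.
- spatula: Small spatula with red handle, 117 mm long, 14 mm high, lying in one tray compartment. Leave alone. Origin: underside, near its middle.
- screwdriver: Screwdriver with yellow handle, 200 mm long, lying on the table. Leave alone. Origin: underside, middle of its length; x along it.
- insulator: White ceramic insulator, 56 mm across, 58 mm tall, standing. Leave alone. Origin: centre of the underside.
- oilcan: Green can, 60 mm across, 120 mm tall, standing. Leave alone. Origin: centre of the underside.
- switchbox: Black rotary switch box, 70 by 90 mm, 61 mm tall. Leave alone. Origin: centre of the underside.
- bearing: Steel bearing ring, 52 mm across, 15 mm tall, lying flat. Leave alone. Origin: centre of the underside.
Not all that is in view belongs to the job. Several things have the shape of the bracket; the one meant has the colours described above.

How it is judged:
By the outcome, as a careful person would: the job done as asked, in the order asked, and still so for the second after the job is handed in, while the arm keeps its last pose, push and grip.
It also fails if it takes over 69 s, if anything falls off the work surface, if the arm or the gripper's body presses on something with over 40 N, if the wrist force passes 120 N, or if a joint passes its speed limit or range.

## Working session

There is one attempt and no reset: what is moved stays moved. The work goes in short steps, Python scripts to look and compute and a tool call to move; the robot and the scene stay as the last step left them, time stands still between calls to the robot, and variables do not carry over. Pictures are saved under pics/ and viewed, at most 10 in all, crops included, and the job is handed in when it is done.

Besides the shell and the picture viewer there is one more tool, called after "Call:" as a command line: name --argument value ..., lists and objects as JSON in quotes. arm_command: Moves the arm, as the interface text tells. Its arguments: {"type":"object","properties":{"rows":{"type":"array"}},"required":["rows"]}

```bash
mkdir -p pics
python3 - <<'E'
from station import env,snapshot,camera_info
import cv2,numpy as np
np.set_printoptions(precision=4,suppress=True)
s=env.get_state();print({k:s[k] for k in('t','position','ee_rot','gripper_width')})
for n in('scene','top'):
    cv2.imwrite(f'pics/{n}0.png',cv2.resize(snapshot(n)[:,:,::-1],(800,600),interpolation=cv2.INTER_CUBIC))
for n in('scene','top','wrist'):print(n,camera_info(n))
E
```

```text
{'t': 0.0, 'position': array([ 0.1737, -0.5999,  0.2493]), 'ee_rot': array([-0.0007,  0.9901,  0.1404, -0.0001]), 'gripper_width': 0.08570048794027904}
scene {'camera_matrix': array([[525.0161,   0.    , 269.3445],
       [  0.    , 525.0161, 209.1599],
       [  0.    ,   0.    ,   1.    ]]), 'camera_from_world': array([[-0.8189,  0.5739,  0.0117,  0.4169],
       [-0.4548, -0.661 ,  0.5968,  0.1789],
       [ 0.3502,  0.4834,  0.8023, -1.7103],
       [ 0.    ,  0.    ,  0.    ,  1.    ]])}
top {'camera_matrix': array([[443.7283,   0.    , 279.4922],
       [  0.    , 443.7283, 208.826 ],
       [  0.    ,   0.    ,   1.    ]]), 'camera_from_world': array([[-0.0254, -0.9994, -0.0217,  0.0337],
       [ 0.9971, -0.0269,  0.0714, -0.5243],
       [-0.0719, -0.0198,  0.9972, -1.3118],
       [ 0.    ,  0.    ,  0.    ,  1.    ]])}
wrist {'camera_matrix': array([[378.0987,   0.    , 278.9457],
       [  0.    , 378.0987, 207.8002],
       [  0.    ,   0.    ,   1.    ]]), 'mount': array([[ 0.001 ,  0.9519,  0.3063,  0.0784],
       [ 1.    , -0.0011,  0.0001,  0.0012],
       [ 0.0004,  0.3063, -0.9519, -0.1253],
       [ 0.    ,  0.    ,  0.    ,  1.    ]])}
```

View pics/top0.png

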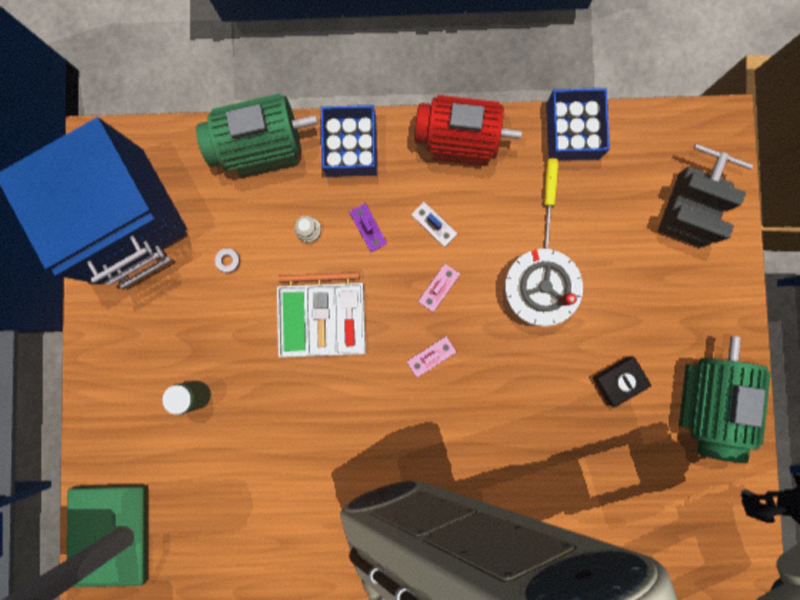

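View pics/scene0.png

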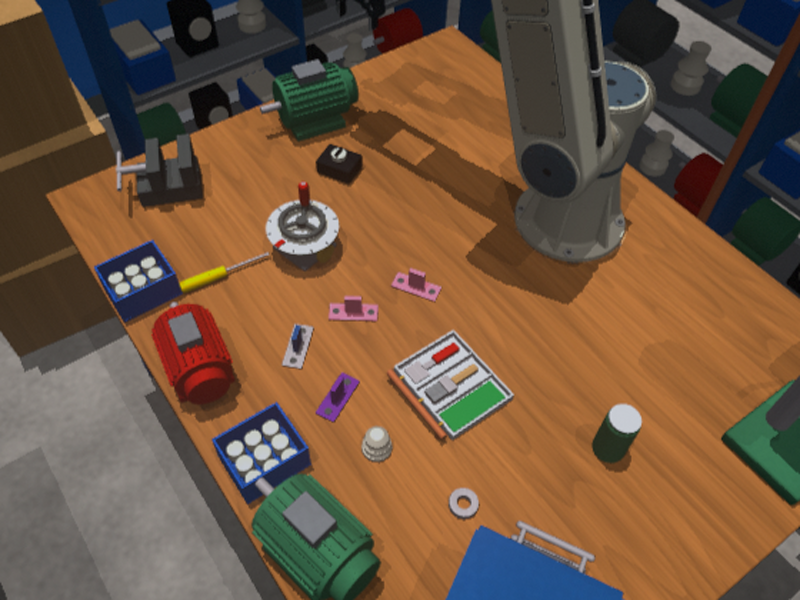

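Bracket look-alikes in top view (800x600 picture): purple (368,227), steel with blue lug (434,223), pink (440,287), pink (431,356). In the scene view the steel/blue one is at (298,345). I choose the steel/blue one and will check it in a close crop. The liner is at top (294,321) and scene (475,408). The valve is at top (543,287), with its red mark at (536,255) and the handle at (571,298).

```bash
cat > h.py <<'E'
import cv2,numpy as np
from station import env,snapshot,camera_info
np.set_printoptions(precision=4,suppress=True)
def proj(n):
    c=camera_info(n);M=np.array(c['camera_from_world'])
    return np.array(c['camera_matrix'])@np.diag([1,-1,-1])@M[:3]
def wproj(s):
    from scipy.spatial.transform import Rotation as R
    c=camera_info('wrist');T=np.eye(4);T[:3,:3]=R.from_quat(np.array(s['ee_rot'])[[1,2,3,0]]).as_matrix();T[:3,3]=s['position']
    return np.array(c['camera_matrix'])@np.diag([1,-1,-1])@np.linalg.inv(T@np.array(c['mount']))[:3]
def tri(P1,a,P2,b):
    X=cv2.triangulatePoints(P1,P2,np.array(a,float).reshape(2,1),np.array(b,float).reshape(2,1));return (X[:3]/X[3]).ravel()
def onz(P,uv,z):   # pixel -> world at height z
    H=np.c_[P[:,:2],P[:,2]*z+P[:,3]];X=np.linalg.solve(H,[uv[0],uv[1],1]);return X[:2]/X[2]
def uv(P,X):
    q=P@np.r_[X,1];return q[:2]/q[2]
def crop(im,x,y,w,h,k):
    c=cv2.resize(im[y:y+h,x:x+w,::-1],None,fx=k,fy=k,interpolation=cv2.INTER_CUBIC)
    for i in range(0,w,10):cv2.putText(c,str(x+i),(i*k,9),0,.33,(0,255,255),1);cv2.line(c,(i*k,10),(i*k,15),(0,255,255),1)
    for j in range(10,h,10):cv2.putText(c,str(y+j),(0,j*k+4),0,.33,(0,255,255),1);cv2.line(c,(22,j*k),(27,j*k),(0,255,255),1)
    return c
E
python3 - <<'E'
from h import *
t=snapshot('top');s=snapshot('scene')
cv2.imwrite('raw_top.png',t[:,:,::-1]);cv2.imwrite('raw_scene.png',s[:,:,::-1])
A=np.vstack([np.hstack([crop(t,284,141,40,30,10),crop(s,188,226,40,30,10)]),np.hstack([crop(t,340,170,80,60,5),crop(s,175,125,80,60,5)])])
cv2.imwrite('pics/a1.png',A)
B=np.hstack([crop(t,185,185,80,75,5),crop(s,270,228,80,75,5)])
cv2.imwrite('pics/a2.png',B)
E
```

```text
(no output)
```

View pics/a1.png

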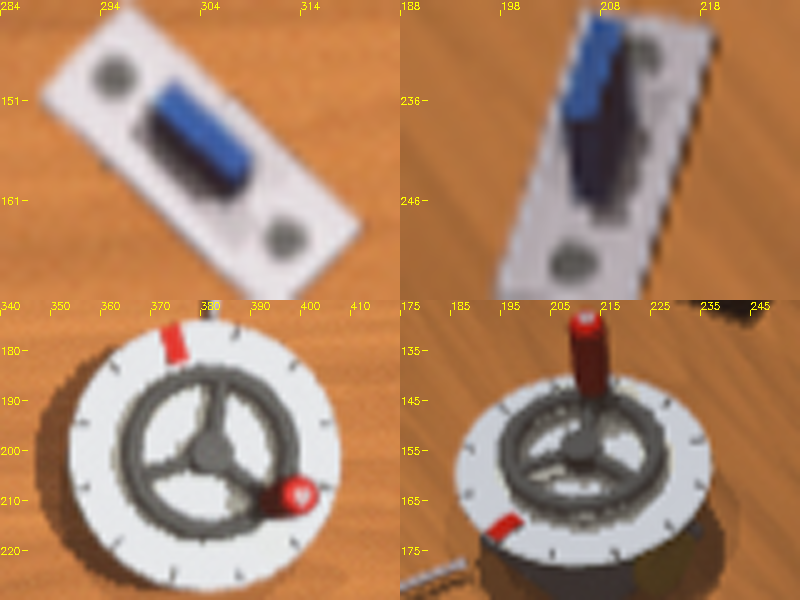

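View pics/a2.png

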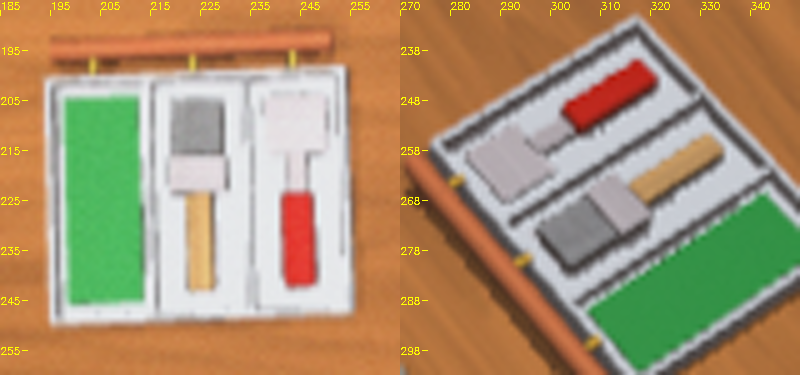

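Crop 1 confirms the choice: light steel foot, dark holes, blue lug. Crop 2 shows the empty compartment with the green liner. Now for positions.

```bash
cat > m.py <<'E'
from h import *
T,S=proj('top'),proj('scene')
f=lambda x0,y0,k,p:(x0+(p[0]+.5)/k-.5,y0+(p[1]+.5)/k-.5)
bt=lambda p:f(284,141,10,p); bs=lambda p:f(188,226,10,(p[0]-400,p[1]))
vt=lambda p:f(340,170,5,(p[0],p[1]-300)); vs=lambda p:f(175,125,5,(p[0]-400,p[1]-300))
print('lug top tri',tri(T,bt((203,131)),S,bs((594,69))), 'top@.052',onz(T,bt((203,131)),.052),'scene',onz(S,bs((594,69)),.052))
print('holes mid tri',tri(T,bt((200.5,158.5)),S,bs((608,157))))
for P,a,b in((T,bt((115,77)),bt((286,240))),(S,bs((643,52)),bs((573,262)))):
    A,B=onz(P,a,.005),onz(P,b,.005);print('holes',A,B,(A+B)/2,'yaw',np.degrees(np.arctan2(*(A-B)[::-1])))
A,B=[onz(T,bt(p),.052) for p in((163.5,90.5),(242,171.5))];print('lug yaw',np.degrees(np.arctan2(*(A-B)[::-1])))
print('crank tri',tri(T,vt((298,495)),S,vs((587,322))),onz(T,vt((298,495)),.148),onz(S,vs((587,322)),.148))
c=onz(T,vt((204.5,455)),.069);print('dial tri',tri(T,vt((204.5,455)),S,vs((584,470))),c,onz(S,vs((584,470)),.069))
print('hub',tri(T,vt((211,452)),S,vs((582,447))))
m=onz(T,vt((174,343)),.069);print('mark',m,'ang',np.degrees(np.arctan2(*(m-c)[::-1])))
h=onz(T,vt((298,495)),.148);print('handle',h-c,np.linalg.norm(h-c),np.degrees(np.arctan2(*(h-c)[::-1])))
cs=[]
for n,P in(('top',T),('scene',S)):
    im=cv2.imread(f'raw_{n}.png').astype(int);g=((im[:,:,1]>1.4*im[:,:,2])&(im[:,:,1]>1.4*im[:,:,0])&(im[:,:,1]>90)).astype(np.uint8)
    w=np.zeros_like(g)
    if n=='top':w[190:260,185:225]=1
    else:w[250:320,300:370]=1
    k=cv2.findContours(g*w,0,1)[0];k=max(k,key=cv2.contourArea)
    pts=np.array([onz(P,p[0],.006) for p in k]);(cx,cy),wh,a=cv2.minAreaRect((pts*1000).astype(np.float32));print(n,'liner',cx,cy,wh,a)
    M=cv2.moments(k);cs.append((M['m10']/M['m00'],M['m01']/M['m00']))
print('liner tri',tri(T,cs[0],S,cs[1]))
E
python3 m.py
```

```text
lug top tri [ 0.6831 -0.056   0.0506] top@.052 [ 0.6837 -0.0566] scene [ 0.6829 -0.0545]
holes mid tri [ 0.6831 -0.0564  0.0056]
holes [ 0.7104 -0.032 ] [ 0.6586 -0.0827] [ 0.6845 -0.0574] yaw 44.34099956184304
holes [ 0.655  -0.0811] [ 0.7083 -0.0313] [ 0.6817 -0.0562] yaw -136.86217413336155
lug yaw 42.053542290279466
crank tri [ 0.5069 -0.3041  0.149 ] [ 0.5076 -0.3048] [ 0.5061 -0.3045]
dial tri [ 0.5364 -0.2718  0.0665] [ 0.5373 -0.2721] [ 0.5368 -0.269 ]
hub [ 0.5363 -0.2712  0.0875]
mark [ 0.6026 -0.2573] ang 12.777255428857774
handle [-0.0297 -0.0328] 0.044190463446863774 -132.1561285674739
top liner 483.8063659667969 246.63023376464844 (121.80889129638672, 45.16208267211914) 1.0756384134292603
scene liner 482.6217346191406 248.19522094726562 (124.94294738769531, 44.802364349365234) 1.0385935306549072
liner tri [0.4837 0.2473 0.0042]
```

Measured positions (both views agree with the given heights):

| Item | x, y (m) | Angle |
|---|---|---|
| Bracket | (0.683, -0.056) | yaw 43.4° |
| Liner | (0.4835, 0.247) | yaw 1° |
| Wheel axis | (0.537, -0.271) | – |
| Red mark | – | about 13° |
| Handle | – | about -132° |

The tool yaw is 16.1°, so the move to the bracket is +12.8 in tool x and -7.6 in tool y, in 50 mm units.

Call:
arm_command --rows '[1, 0.64, -0.38, 0, 0, 0, 0, 1, 0.64, -0.38, 0, 0, 0, 0, 1, 0.64, -0.38, 0, 0, 0, 0, 1, 0.64, -0.38, 0, 0, 0, 0, 1, 0.64, -0.38, 0, 0, 0, 0, 1, 0.64, -0.38, 0, 0, 0, 0, 1, 0.64, -0.38, 0, 0, 0, 0, 1, 0.64, -0.38, 0, 0, 0, 0, 1, 0.64, -0.38, 0, 0, 0, 0, 1, 0.64, -0.38, 0, 0, 0, 0]'

```text
t: 1.2
position: [0.4291, -0.3276, 0.25]
ee_rot: [0.0, 0.99, 0.14, -0.0]
ft_force: [1.3, 0.2, 0.7]
gripper_width: 0.0852
gripper_force: 0.0
```

Call:
arm_command --rows '[1, 0.64, -0.38, 0, 0, 0, 0, 1, 0.64, -0.38, 0, 0, 0, 0, 1, 0.64, -0.38, 0, 0, 0, 0, 1, 0.64, -0.38, 0, 0, 0, 0, 1, 0.64, -0.38, 0, 0, 0, 0, 1, 0.64, -0.38, 0, 0, 0, 0, 1, 0.64, -0.38, 0, 0, 0, 0, 1, 0.64, -0.38, 0, 0, 0, 0, 1, 0.64, -0.38, 0, 0, 0, 0, 1, 0.64, -0.38, 0, 0, 0, 0]'

```text
t: 2.2
position: [0.6837, -0.056, 0.2497]
ee_rot: [-0.0, 0.99, 0.14, -0.0]
ft_force: [0.7, -0.9, 0.2]
gripper_width: 0.0856
gripper_force: 0.0
```

Call:
arm_command --rows '[1, 0, 0, 0.3, 0, 0, -0.91, 1, 0, 0, 0.3, 0, 0, -0.91, 1, 0, 0, 0.3, 0, 0, -0.91, 1, 0, 0, 0.3, 0, 0, -0.91, 1, 0, 0, 0.3, 0, 0, -0.91, 1, 0, 0, 0.3, 0, 0, -0.91, 1, 0, 0, 0, 0, 0, 0, 1, 0, 0, 0, 0, 0, 0, 1, 0, 0, 0, 0, 0, 0, 1, 0, 0, 0, 0, 0, 0]'

```text
t: 3.2
position: [0.6834, -0.0574, 0.161]
ee_rot: [0.0, 0.929, 0.37, 0.001]
ft_force: [-1.2, 0.5, -0.1]
gripper_width: 0.0851
gripper_force: 0.0
```

Run:
```python
from h import *
from scipy.spatial.transform import Rotation as R
s=env.get_state();im=snapshot('wrist');np.save('w1.npy',wproj(s))
X=R.from_quat(np.array(s['ee_rot'])[[1,2,3,0]]).as_matrix();print(s['t'],s['position'],X,s['joint_pos'])
print(uv(wproj(s),[.683,-.056,.052]))
u,v=uv(wproj(s),[.683,-.056,.02]).astype(int);print(u,v)
cv2.imwrite('pics/w1.png',crop(im,max(u-100,0),max(v-75,0),200,150,4))
```

```text
3.2 [ 0.6834 -0.0574  0.161 ] [[ 0.7268  0.6869  0.0014]
 [ 0.6869 -0.7268 -0.0001]
 [ 0.0009  0.001  -1.    ]] [-0.086   0.5305  1.567   0.      1.0427  0.7276]
[275.2389 210.5947]
275 196
```

View pics/w1.png

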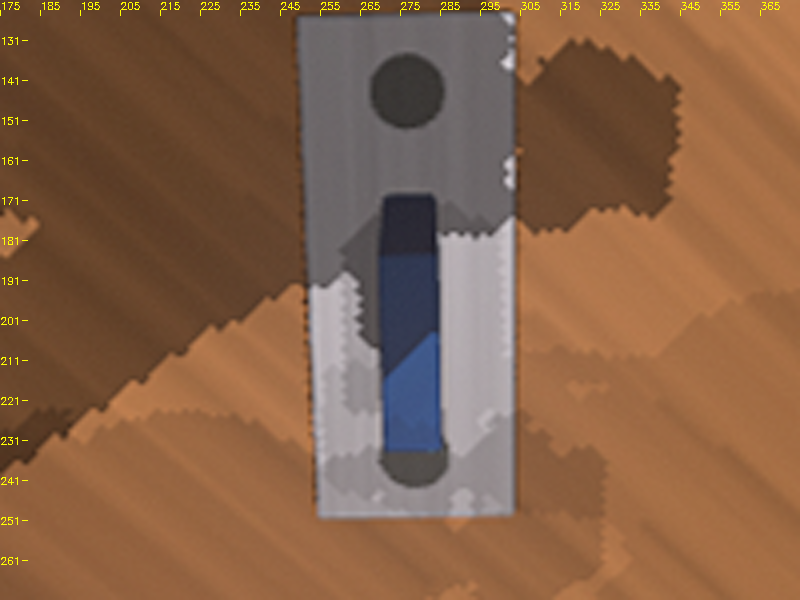

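The wrist view shows the steel foot (corners (298,15), (514,12), (514,513), (318,516)) with the blue lug top centred at (410,352), so the choice is right.

Run:
```python
from h import *
P=np.load('w1.npy');f=lambda p:(175+(p[0]+.5)/4-.5,121+(p[1]+.5)/4-.5)
L=[onz(P,f(p),.052) for p in((380,254),(439,254),(441,451),(382,451))]
F=[onz(P,f(p),.005) for p in((298,15),(514,12),(514,513),(318,516))]
for Q in(L,F):
    Q=np.array(Q);c=Q.mean(0);d=(Q[0]+Q[1]-Q[2]-Q[3])/2;w=Q[1]+Q[2]-Q[0]-Q[3];print(c,np.linalg.norm(d),np.linalg.norm(w)/2,np.degrees(np.arctan2(d[1],d[0])))
T=proj('top')
print(tri(P,f((410.5,352.5)),T,(284+20.35-.5,141+13.15-.5)))
```

```text
[ 0.6846 -0.0563] 0.0337305828428339 0.009611416710485338 43.916161899770586
[ 0.6849 -0.056 ] 0.09946664078941525 0.0395423274981075 44.4765466854818
[ 0.6842 -0.0567  0.0494]
```

Call:
arm_command --rows '[1, 0.03, 0, 0.35, 0, 0, -0.1, 1, 0, 0, 0.4, 0, 0, 0, 1, 0, 0, 0.4, 0, 0, 0, 1, 0, 0, 0.4, 0, 0, 0, 1, 0, 0, 0.4, 0, 0, 0, 1, 0, 0, 0.3, 0, 0, 0, 1, 0, 0, 0.2, 0, 0, 0, 1, 0, 0, 0, 0, 0, 0, -1, 0, 0, 0, 0, 0, 0, -1, 0, 0, 0, 0, 0, 0]'

```text
t: 4.25
position: [0.6847, -0.0564, 0.0385]
ee_rot: [0.0, 0.927, 0.374, 0.001]
ft_force: [-0.1, -0.0, 0.6]
gripper_width: 0.059
gripper_force: 0.0
```

Call:
arm_command --rows '[-1, 0, 0, 0, 0, 0, 0, -1, 0, 0, 0, 0, 0, 0, -1, 0, 0, 0, 0, 0, 0, -1, 0, 0, 0, 0, 0, 0, -1, 0, 0, 0, 0, 0, 0, -1, 0, 0, 0, 0, 0, 0, -1, 0, 0, 0, 0, 0, 0, -1, 0, 0, 0, 0, 0, 0, -1, 0, 0, 0, 0, 0, 0, -1, 0, 0, 0, 0, 0, 0]'

```text
t: 5.25
position: [0.6842, -0.0564, 0.0379]
ee_rot: [0.0, 0.927, 0.374, 0.0]
ft_force: [-1.5, 0.2, 6.1]
gripper_width: 0.0096
gripper_force: 59.2
```

Call:
arm_command --rows '[-1, 0, 0, -0.2, 0, 0, 0, -1, 0, 0, -0.3, 0, 0, 0.95, -1, 0, 0, -0.3, 0, 0, 0.95, -1, 0, 0, -0.3, 0, 0, 0.95, -1, 0, 0, -0.3, 0, 0, 0.95, -1, 0, 0, -0.3, 0, 0, 0.95, -1, 0, 0, -0.3, 0, 0, 0.95, -1, 0, 0, 0, 0, 0, 0.95, -1, 0, 0, 0, 0, 0, 0.95, -1, 0, 0, 0, 0, 0, 0.98]'

```text
t: 6.25
position: [0.6838, -0.0563, 0.1379]
ee_rot: [-0.0, 1.0, 0.007, -0.0]
ft_force: [-0.0, -0.9, -1.5]
gripper_width: 0.0091
gripper_force: 58.5
```

Call:
arm_command --rows '[-1, -0.2, -0.3, 0, 0, 0, 0, -1, -0.4, -0.63, 0, 0, 0, 0, -1, -0.43, -0.67, 0, 0, 0, 0, -1, -0.43, -0.67, 0, 0, 0, 0, -1, -0.43, -0.67, 0, 0, 0, 0, -1, -0.43, -0.67, 0, 0, 0, 0, -1, -0.43, -0.67, 0, 0, 0, 0, -1, -0.43, -0.67, 0, 0, 0, 0, -1, -0.43, -0.67, 0, 0, 0, 0, -1, -0.3, -0.52, 0, 0, 0, 0]'

```text
t: 7.25
position: [0.4802, 0.2488, 0.1376]
ee_rot: [-0.0, 1.0, 0.011, -0.0]
ft_force: [1.1, -0.3, -2.4]
gripper_width: 0.0092
gripper_force: 58.6
```

Call:
arm_command --rows '[-1, 0, 0, 0.1, 0, 0, 0, -1, 0, 0, 0.2, 0, 0, 0, -1, 0, 0, 0.2, 0, 0, 0, -1, 0, 0, 0.2, 0, 0, 0, -1, 0, 0, 0.2, 0, 0, 0, -1, 0, 0, 0.1, 0, 0, 0, -1, 0, 0, 0, 0, 0, 0, -1, 0, 0, 0, 0, 0, 0, -1, 0, 0, 0, 0, 0, 0, -1, 0, 0, 0, 0, 0, 0]'

```text
t: 8.25
position: [0.4832, 0.2472, 0.0879]
ee_rot: [-0.0, 1.0, 0.009, 0.0]
ft_force: [0.3, 0.2, -2.6]
gripper_width: 0.0092
gripper_force: 58.7
```

Run:
```python
from h import *
s=env.get_state();im=snapshot('wrist');np.save('w2.npy',wproj(s))
print(s['t'],s['position'],s['ee_rot'],s['gripper_width'],s['ft_force'],s['joint_pos'])
cv2.imwrite('pics/w2.png',crop(im,140,60,260,200,3))
```

```text
8.25 [0.4832 0.2472 0.0879] [-0.0002  1.      0.0091  0.0004] 0.009198256329808956 [ 0.3339  0.1993 -2.6024] [ 0.4701  0.4389  1.9353 -0.0001  0.7666  2.0226]
```

View pics/w2.png

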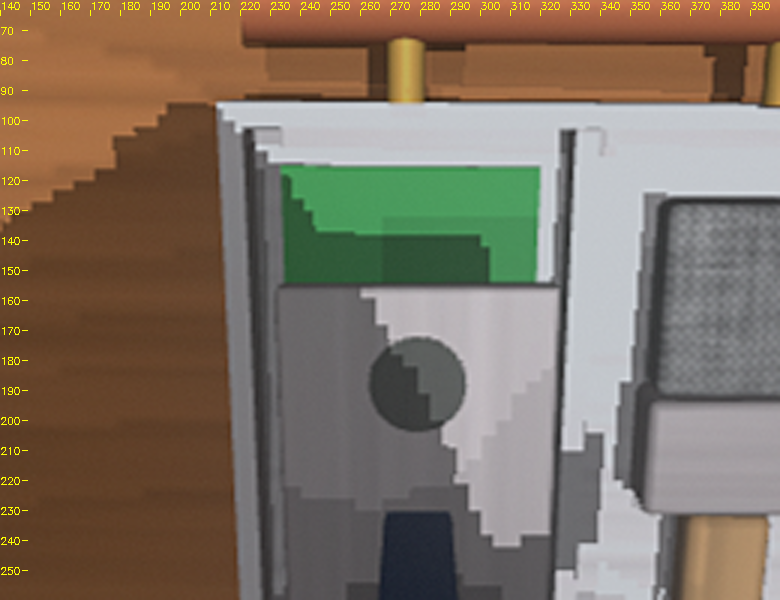

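The wrist view shows the liner's far corners at (281,165) and (540,166), and the held bracket's far corners at (279,286) and (558,286).

Run:
```python
from h import *
P=np.load('w2.npy');f=lambda p:(140+(p[0]+.5)/3-.5,60+(p[1]+.5)/3-.5)
for z,ps in((.006,((281,165),(540,166))),(.055,((279,286),(558,286))),(.018,((218,103),))):
    Q=np.array([onz(P,f(p),z) for p in ps]);print(z,Q,Q.mean(0),Q[0]-Q[-1])
```

```text
0.006 [[0.547  0.2715]
 [0.5477 0.2255]] [0.5474 0.2485] [-0.0007  0.0461]
0.055 [[0.534  0.2664]
 [0.5347 0.2273]] [0.5344 0.2468] [-0.0008  0.0391]
0.018 [[0.5576 0.2803]] [0.5576 0.2803] [0. 0.]
```

Call:
arm_command --rows '[-1, 0, -0.025, 0.1, 0, 0, 0, -1, 0, 0, 0.2, 0, 0, 0, -1, 0, 0, 0.2, 0, 0, 0, -1, 0, 0, 0.15, 0, 0, 0, -1, 0, 0, 0.1, 0, 0, 0, -1, 0, 0, 0.05, 0, 0, 0, -1, 0, 0, 0.04, 0, 0, 0, -1, 0, 0, 0.03, 0, 0, 0, -1, 0, 0, 0, 0, 0, 0, -1, 0, 0, 0, 0, 0, 0]'

```text
t: 9.3
position: [0.483, 0.2483, 0.0442]
ee_rot: [-0.0, 1.0, 0.009, 0.0]
ft_force: [0.7, -0.4, -0.9]
gripper_width: 0.009
gripper_force: 58.7
```

Call:
arm_command --rows '[-0.3, 0, 0, 0.01, 0, 0, 0, -0.3, 0, 0, 0, 0, 0, 0, -0.3, 0, 0, 0, 0, 0, 0, -0.3, 0, 0, 0, 0, 0, 0, -0.3, 0, 0, 0, 0, 0, 0, -0.3, 0, 0, -0.2, 0, 0, 0, -0.3, 0, 0, -0.4, 0, 0, 0, -0.3, 0, 0, -0.6, 0, 0, 0, 0.2, 0, 0, -0.9, 0, 0, 0, 0.2, 0, 0, -0.9, 0, 0, 0]'

```text
t: 10.3
position: [0.4824, 0.248, 0.1954]
ee_rot: [0.0, 1.0, 0.009, -0.0]
ft_force: [1.3, 0.8, 0.7]
gripper_width: 0.0512
gripper_force: 0.0
```

Run:
```python
from h import *
s=env.get_state();im=snapshot('wrist');np.save('w3.npy',wproj(s))
print(s['t'],s['position'],s['ee_rot'],s['gripper_width'])
cv2.imwrite('pics/w3.png',crop(im,160,60,240,200,3))
```

```text
10.3 [0.4824 0.248  0.1954] [ 0.0002  1.      0.0091 -0.0004] 0.05115318635948685
```

View pics/w3.png

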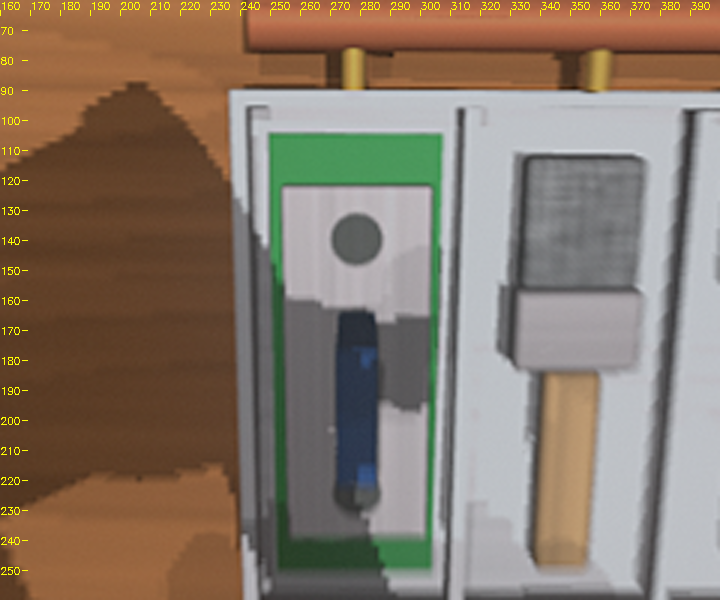

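The bracket lies flat inside the green liner, with foot corners at (282,186), (432,186), (425,537) and (288,537). Brush and spatula are untouched. Now to the handle.

Call:
arm_command --rows '[1, 0, 0.3, -0.1, 0, 0, 0.21, 1, 0.03, 0.6, 0, 0, 0, 0, 1, 0.03, 0.65, 0, 0, 0, 0, 1, 0.03, 0.65, 0, 0, 0, 0, 1, 0.03, 0.65, 0, 0, 0, 0, 1, 0.03, 0.65, 0, 0, 0, 0, 1, 0.03, 0.65, 0, 0, 0, 0, 1, 0.03, 0.65, 0, 0, 0, 0, 1, 0.03, 0.65, 0, 0, 0, 0, 1, 0.03, 0.65, 0, 0, 0, 0]'

```text
t: 11.35
position: [0.4954, -0.0585, 0.1978]
ee_rot: [-0.0, 1.0, -0.0, -0.001]
ft_force: [0.9, -0.0, 0.5]
gripper_width: 0.0854
gripper_force: 0.0
```

Call:
arm_command --rows '[1, 0.03, 0.65, 0, 0, 0, 0, 1, 0.03, 0.65, 0, 0, 0, 0, 1, 0.03, 0.65, 0, 0, 0, 0, 1, 0.03, 0.65, 0, 0, 0, 0, 1, 0.03, 0.65, 0, 0, 0, 0, 1, 0.03, 0.65, 0, 0, 0, 0, 1, 0.03, 0.5, 0, 0, 0, 0, 1, 0, 0.35, 0, 0, 0, 0, 1, 0, 0.2, 0, 0, 0, 0, 1, 0, 0, 0, 0, 0, 0]'

```text
t: 12.35
position: [0.5066, -0.3048, 0.1981]
ee_rot: [-0.0, 1.0, -0.001, -0.0]
ft_force: [-0.5, 0.0, 0.1]
gripper_width: 0.0852
gripper_force: 0.0
```

Run:
```python
from h import *
s=env.get_state();im=snapshot('wrist');P=wproj(s);np.save('w4.npy',P)
print(s['t'],s['position'],s['ee_rot'],s['gripper_width'],uv(P,[.507,-.3043,.148]),uv(P,[.537,-.2712,.0875]))
cv2.imwrite('pics/w4.png',crop(im,150,30,260,200,3))
```

```text
12.35 [ 0.5066 -0.3048  0.1981] [-0.0002  1.     -0.0006 -0.0003] 0.08519856197753159 [275.4561 248.9098] [223.9409 166.1268]
```

View pics/w4.png

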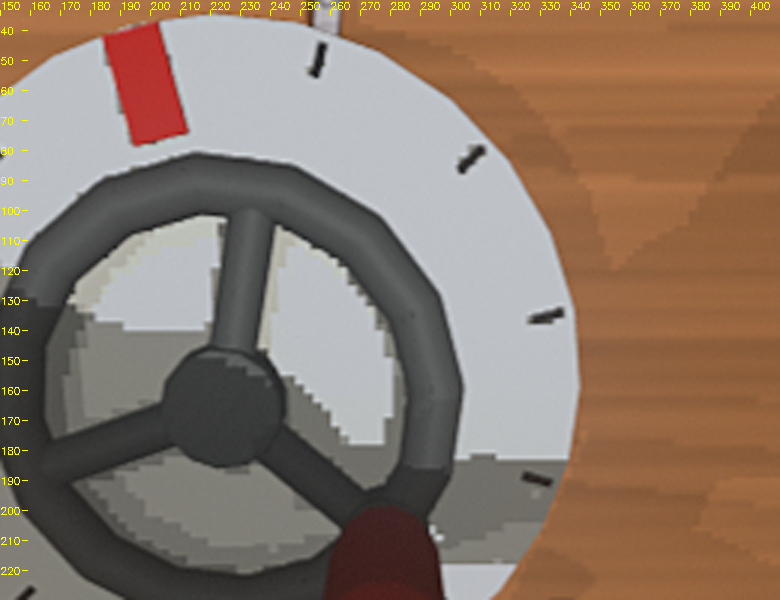

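The hub is at (224,406) in the crop, matching the prediction, and the handle is below at (385,560). The red mark is at (147,85). Descend and grip.

Call:
arm_command --rows '[1, 0, 0, 0.15, 0, 0, 0, 1, 0, 0, 0.3, 0, 0, 0, 1, 0, 0, 0.3, 0, 0, 0, 1, 0, 0, 0.3, 0, 0, 0, 1, 0, 0, 0.3, 0, 0, 0, 1, 0, 0, 0.17, 0, 0, 0, 1, 0, 0, 0, 0, 0, 0, -1, 0, 0, 0, 0, 0, 0, -1, 0, 0, 0, 0, 0, 0, -1, 0, 0, 0, 0, 0, 0]'

```text
t: 13.4
position: [0.5075, -0.3045, 0.1232]
ee_rot: [0.0, 1.0, -0.0, 0.001]
ft_force: [-0.7, 0.5, 1.0]
gripper_width: 0.044
gripper_force: 0.0
```

Call:
arm_command --rows '[-1, 0, 0, 0, 0, 0, 0, -1, 0, 0, 0, 0, 0, 0, -1, 0, 0, 0, 0, 0, 0, -1, 0, 0, 0, 0, 0, 0, -1, 0, 0, 0, 0, 0, 0, -1, 0, 0, 0, 0, 0, 0, -1, 0, 0, 0, 0, 0, 0, -1, 0, 0, 0, 0, 0, 0, -1, 0, 0, 0, 0, 0, 0, -1, 0, 0, 0, 0, 0, 0]'

```text
t: 14.4
position: [0.5074, -0.3044, 0.1231]
ee_rot: [0.0, 1.0, -0.0, 0.0]
ft_force: [-0.9, 1.1, 5.8]
gripper_width: 0.0217
gripper_force: 58.5
```

Run:
```python
from h import *
s=env.get_state();print(s['t'],s['position'],s['ee_rot'],s['gripper_width'],s['ft_force'])
C=np.array([.5367,-.2712]);d=s['position'][:2]-C;print(np.linalg.norm(d),np.degrees(np.arctan2(d[1],d[0])))
p=s['position'][:2].copy()
for a in range(-132-12,-132-241,-12):
    q=C+.045*np.array([np.cos(np.radians(a)),np.sin(np.radians(a))]);e=(q-p)/.05;print(a,'x %.2f y %.2f'%(e[0],-e[1]));p=p+np.round(e,2)*.05
```

```text
14.4 [ 0.5074 -0.3044  0.1231] [ 0.0002  1.     -0.0001  0.0003] 0.021706018189122864 [-0.8995  1.0708  5.7654]
0.04426886922286057 -131.50324674467177
-144 x -0.14 y -0.13
-156 x -0.10 y -0.17
-168 x -0.05 y -0.18
-180 x -0.02 y -0.18
-192 x 0.02 y -0.19
-204 x 0.05 y -0.18
-216 x 0.10 y -0.16
-228 x 0.12 y -0.14
-240 x 0.16 y -0.11
-252 x 0.17 y -0.08
-264 x 0.18 y -0.04
-276 x 0.19 y 0.00
-288 x 0.18 y 0.04
-300 x 0.18 y 0.08
-312 x 0.15 y 0.11
-324 x 0.12 y 0.14
-336 x 0.10 y 0.16
-348 x 0.06 y 0.18
-360 x 0.02 y 0.19
-372 x -0.02 y 0.18
```

Call:
arm_command --rows '[-1, -0.14, -0.13, 0, 0, 0, 0, -1, -0.1, -0.17, 0, 0, 0, 0, -1, -0.05, -0.18, 0, 0, 0, 0, -1, -0.02, -0.18, 0, 0, 0, 0, -1, 0.02, -0.19, 0, 0, 0, 0, -1, 0.05, -0.18, 0, 0, 0, 0, -1, 0.1, -0.16, 0, 0, 0, 0, -1, 0.12, -0.14, 0, 0, 0, 0, -1, 0.16, -0.11, 0, 0, 0, 0, -1, 0.17, -0.08, 0, 0, 0, 0]'

```text
t: 15.4
position: [0.5222, -0.2276, 0.123]
ee_rot: [0.0, 1.0, 0.0, -0.0]
ft_force: [-1.9, -4.7, 8.4]
gripper_width: 0.0216
gripper_force: 59.9
```

Run:
```python
from h import *
s=env.get_state();print(s['t'],s['position'],s['gripper_width'],s['ft_force'],s['joint_vel'])
C=np.array([.5367,-.2712]);d=s['position'][:2]-C;print(np.linalg.norm(d),np.degrees(np.arctan2(d[1],d[0])))
```

```text
15.4 [ 0.5222 -0.2276  0.123 ] 0.02164164965334471 [-1.8725 -4.7178  8.4296] [ 0.1215  0.082  -0.1419 -0.0109  0.0459  0.1247]
0.04591133459874662 108.36957810894054
```

Call:
arm_command --rows '[-1, 0.18, -0.04, 0, 0, 0, 0, -1, 0.19, 0.0, 0, 0, 0, 0, -1, 0.18, 0.04, 0, 0, 0, 0, -1, 0.18, 0.08, 0, 0, 0, 0, -1, 0.15, 0.11, 0, 0, 0, 0, -1, 0.12, 0.14, 0, 0, 0, 0, -1, 0.05, 0.08, 0, 0, 0, 0, -1, 0.04, 0.07, 0, 0, 0, 0, -1, 0, 0, 0, 0, 0, 0, -1, 0, 0, 0, 0, 0, 0]'

```text
t: 16.4
position: [0.5777, -0.2516, 0.1231]
ee_rot: [0.0, 1.0, 0.0, 0.001]
ft_force: [2.6, 0.9, 7.4]
gripper_width: 0.0218
gripper_force: 60.0
```

```bash
cat > st.py <<'E'
from h import *
s=env.get_state();print(s['t'],s['position'],s['gripper_width'],s['gripper_force'],s['ft_force'],s['torque'])
for C in([.5367,-.2712],[.5365,-.272]):
    d=s['position'][:2]-C;r=np.linalg.norm(d);u=d/r;print(r,np.degrees(np.arctan2(d[1],d[0])),'rad F',u@s['ft_force'][:2],'ccw F',np.array([-u[1],u[0]])@s['ft_force'][:2])
E
python3 st.py
```

```text
16.4 [ 0.5777 -0.2516  0.1231] 0.021834655891721406 60.028241872787476 [2.6276 0.8992 7.4054] [-0.0141 -0.3982 -0.0093]
0.0454006544285576 25.55867807583416 rad F 2.758418125054397 ccw F -0.3224481480803481
0.045930627027523305 26.351362853842783 rad F 2.7536932255424222 ccw F -0.36057867439829105
```

Call:
arm_command --rows '[-1, 0.02, 0.04, 0, 0, 0, 0, -1, 0.01, 0.04, 0, 0, 0, 0, -1, 0.01, 0.04, 0, 0, 0, 0, -1, 0.01, 0.03, 0, 0, 0, 0, -1, 0.01, 0.02, 0, 0, 0, 0, -1, 0.01, 0.02, 0, 0, 0, 0, -1, 0, 0.02, 0, 0, 0, 0, -1, 0, 0, 0, 0, 0, 0, -1, 0, 0, 0, 0, 0, 0, -1, 0, 0, 0, 0, 0, 0]'

```text
t: 17.4
position: [0.5805, -0.2601, 0.123]
ee_rot: [-0.002, 1.0, -0.0, -0.0]
ft_force: [1.0, 9.3, 10.0]
gripper_width: 0.0217
gripper_force: 60.2
```

```bash
python3 st.py
```

```text
17.4 [ 0.5805 -0.2601  0.123 ] 0.021667245824203367 60.185696482658386 [ 1.0284  9.3481 10.0123] [ 1.499  -0.215  -0.0237]
0.04518971606117952 14.213311509931302 rad F 3.2921960819971106 ccw F 8.8094143826799
0.04558580776264477 15.126351230532121 rad F 3.4321549938474214 ccw F 8.75583513471404
```

Call:
arm_command --rows '[-1, 0.01, 0.02, 0, 0, 0, 0, -1, 0, 0.02, 0, 0, 0, 0, -1, 0, 0.02, 0, 0, 0, 0, -1, 0, 0, 0, 0, 0, 0, -1, 0, 0, 0, 0, 0, 0, -1, 0, 0, 0, 0, 0, 0, -1, 0, 0, 0, 0, 0, 0, -1, 0, 0, 0, 0, 0, 0, -1, 0, 0, 0, 0, 0, 0, -1, 0, 0, 0, 0, 0, 0]'

```text
t: 18.4
position: [0.5805, -0.2605, 0.123]
ee_rot: [-0.004, 1.0, -0.0, -0.001]
ft_force: [0.3, 22.9, 16.1]
gripper_width: 0.0213
gripper_force: 60.8
```

```bash
python3 st.py
```

```text
18.4 [ 0.5805 -0.2605  0.123 ] 0.021333425233125446 60.75514018535614 [ 0.3465 22.8911 16.1313] [ 3.519  -0.0834  0.0429]
0.04513487035257242 13.736410561882582 rad F 5.772241884267672 ccw F 22.15411251721857
0.04552496167691741 14.65472816922673 rad F 6.126564005723799 ccw F 22.058755433610575
```

The stop is found: force rose 13 N for only 0.4 mm, at TCP (0.5805, -0.260). Now two turns counter-clockwise from there.

Run:
```python
from h import *
C=np.array([.5366,-.2714]);p=np.array([.5814,-.2659])
A=[17,28]+[44+18*i for i in range(38)]+[718,724]
for i,a in enumerate(A):
    q=C+.0452*np.array([np.cos(np.radians(a)),np.sin(np.radians(a))]);e=np.round((q-p)/.05,2);print(('\n' if i%10==0 else '')+'(%d) %.2f,%.2f'%(a,e[0],-e[1]),end='; ');p=p+e*.05
print(p)
```

```text
(17) -0.03,-0.15; (28) -0.07,-0.16; (44) -0.15,-0.21; (62) -0.22,-0.17; (80) -0.27,-0.09; (98) -0.28,-0.01; (116) -0.27,0.09; (134) -0.23,0.16; (152) -0.17,0.23; (170) -0.10,0.26; 
(188) -0.00,0.29; (206) 0.08,0.27; (224) 0.16,0.23; (242) 0.23,0.17; (260) 0.27,0.09; (278) 0.28,0.01; (296) 0.27,-0.09; (314) 0.23,-0.16; (332) 0.17,-0.23; (350) 0.09,-0.26; 
(368) 0.01,-0.29; (386) -0.08,-0.27; (404) -0.17,-0.23; (422) -0.22,-0.17; (440) -0.27,-0.09; (458) -0.28,-0.01; (476) -0.27,0.09; (494) -0.23,0.16; (512) -0.17,0.23; (530) -0.10,0.26; 
(548) -0.00,0.29; (566) 0.08,0.27; (584) 0.16,0.23; (602) 0.23,0.17; (620) 0.27,0.09; (638) 0.28,0.01; (656) 0.27,-0.09; (674) 0.23,-0.16; (692) 0.17,-0.23; (710) 0.09,-0.26; 
(718) 0.02,-0.13; (724) -0.00,-0.09; [ 0.5819 -0.2684]
```

Call:
arm_command --rows '[-1, -0.03, -0.15, 0, 0, 0, 0, -1, -0.07, -0.16, 0, 0, 0, 0, -1, -0.15, -0.21, 0, 0, 0, 0, -1, -0.22, -0.17, 0, 0, 0, 0, -1, -0.27, -0.09, 0, 0, 0, 0, -1, -0.28, -0.01, 0, 0, 0, 0, -1, -0.27, 0.09, 0, 0, 0, 0, -1, -0.23, 0.16, 0, 0, 0, 0, -1, -0.17, 0.23, 0, 0, 0, 0, -1, -0.1, 0.26, 0, 0, 0, 0]'

```text
t: 19.4
position: [0.4921, -0.2629, 0.1231]
ee_rot: [0.0, 1.0, -0.0, 0.001]
ft_force: [12.0, 1.5, 0.4]
gripper_width: 0.0217
gripper_force: 60.0
```

```bash
python3 st.py
```

```text
19.4 [ 0.4921 -0.2629  0.1231] 0.0217126361710167 59.99130964279175 [11.9719  1.5162  0.4175] [ 0.2482 -2.0552  0.0041]
0.04539430178939381 169.44523342776776 rad F -11.49157117578141 ccw F -3.6834497725381756
0.04535169590296186 168.40530089753875 rad F -11.422826534006324 ccw F -3.89140646667278
```

Call:
arm_command --rows '[-1, 0.03, 0.29, 0, 0, 0, 0, -1, 0.08, 0.27, 0, 0, 0, 0, -1, 0.16, 0.23, 0, 0, 0, 0, -1, 0.23, 0.17, 0, 0, 0, 0, -1, 0.27, 0.09, 0, 0, 0, 0, -1, 0.28, 0.01, 0, 0, 0, 0, -1, 0.27, -0.09, 0, 0, 0, 0, -1, 0.23, -0.16, 0, 0, 0, 0, -1, 0.17, -0.23, 0, 0, 0, 0, -1, 0.09, -0.26, 0, 0, 0, 0]'

```text
t: 20.4
position: [0.5812, -0.2786, 0.123]
ee_rot: [0.0, 1.0, 0.0, -0.001]
ft_force: [-8.4, -1.5, 15.3]
gripper_width: 0.0216
gripper_force: 61.1
```

```bash
python3 st.py
```

```text
20.4 [ 0.5812 -0.2786  0.123 ] 0.0215908663625846 61.12338066101074 [-8.4232 -1.5436 15.2776] [-0.256   1.3895 -0.0798]
0.04516055937843826 -9.482279691523457 rad F -8.053823063374589 ccw F -2.9101834362034955
0.04523350243367596 -8.44099965814209 rad F -8.105379147110144 ccw F -2.763342622638331
```

Call:
arm_command --rows '[-1, -0.01, -0.28, 0, 0, 0, 0, -1, -0.08, -0.27, 0, 0, 0, 0, -1, -0.17, -0.22, 0, 0, 0, 0, -1, -0.22, -0.17, 0, 0, 0, 0, -1, -0.26, -0.09, 0, 0, 0, 0, -1, -0.27, -0.01, 0, 0, 0, 0, -1, -0.26, 0.09, 0, 0, 0, 0, -1, -0.23, 0.16, 0, 0, 0, 0, -1, -0.17, 0.22, 0, 0, 0, 0, -1, -0.1, 0.26, 0, 0, 0, 0]'

```text
t: 21.4
position: [0.4924, -0.2625, 0.1231]
ee_rot: [-0.001, 1.0, 0.0, -0.001]
ft_force: [3.5, 2.7, 7.6]
gripper_width: 0.0214
gripper_force: 60.8
```

```bash
python3 st.py
```

```text
21.4 [ 0.4924 -0.2625  0.1231] 0.021438478260802283 60.833807587623596 [3.4677 2.6891 7.5769] [ 0.3402 -0.8503 -0.0088]
0.04516687287527175 168.88881617636534 rad F -2.8844568641398496 ccw F -3.3069123890677234
0.045132307081192126 167.84325978378752 rad F -2.8236340933632875 ccw F -3.3589956023861625
```

Good. Last half turn, ending with slow steps.

Call:
arm_command --rows '[-1, 0.0, 0.29, 0, 0, 0, 0, -1, 0.08, 0.27, 0, 0, 0, 0, -1, 0.16, 0.23, 0, 0, 0, 0, -1, 0.23, 0.17, 0, 0, 0, 0, -1, 0.27, 0.09, 0, 0, 0, 0, -1, 0.28, 0.01, 0, 0, 0, 0, -1, 0.26, -0.09, 0, 0, 0, 0, -1, 0.23, -0.16, 0, 0, 0, 0, -1, 0.15, -0.22, 0, 0, 0, 0, -1, 0.05, -0.15, 0, 0, 0, 0]'

```text
t: 22.4
position: [0.5793, -0.285, 0.1231]
ee_rot: [0.0, 1.0, 0.0, -0.0]
ft_force: [0.2, -3.8, 8.4]
gripper_width: 0.0221
gripper_force: 60.9
```

```bash
python3 st.py
```

```text
22.4 [ 0.5793 -0.285   0.1231] 0.022104242210069687 60.87622404098511 [ 0.223  -3.7937  8.3737] [-0.4139 -0.0128  0.0229]
0.044793341247208456 -17.926872088731166 rad F 1.3798499915236984 ccw F -3.5408973745021917
0.04474495324464434 -16.873321316781876 rad F 1.3145106201115415 ccw F -3.5656699294071568
```

Call:
arm_command --rows '[-1, 0.04, -0.12, 0, 0, 0, 0, -1, 0.02, -0.11, 0, 0, 0, 0, -1, 0, -0.1, 0, 0, 0, 0, -1, -0.02, -0.07, 0, 0, 0, 0, -1, -0.02, -0.04, 0, 0, 0, 0, -1, 0, -0.02, 0, 0, 0, 0, -1, 0, 0, 0, 0, 0, 0, -1, 0, 0, 0, 0, 0, 0, -1, 0, 0, 0, 0, 0, 0, -1, 0, 0, 0, 0, 0, 0]'

```text
t: 23.4
position: [0.5809, -0.2623, 0.1231]
ee_rot: [0.0, 1.0, -0.0, 0.001]
ft_force: [4.5, -0.1, 5.5]
gripper_width: 0.0213
gripper_force: 60.4
```

```bash
python3 st.py
```

```text
23.4 [ 0.5809 -0.2623  0.1231] 0.021319778359399043 60.41282415390015 [ 4.5018 -0.0855  5.52  ] [ 0.0289 -0.7635  0.0431]
0.04512031487745163 11.353658753650897 rad F 4.396880441831028 ccw F -0.970064869666383
0.045479994366161576 12.292217417909429 rad F 4.380400673498445 ccw F -1.0419565301544247
```

Call:
arm_command --rows '[-1, 0, -0.02, 0, 0, 0, 0, -1, -0.01, -0.02, 0, 0, 0, 0, -1, 0, -0.01, 0, 0, 0, 0, -1, 0, 0, 0, 0, 0, 0, -1, 0, 0, 0, 0, 0, 0, -1, 0, 0, 0, 0, 0, 0, -1, 0, 0, 0, 0, 0, 0, -1, 0, 0, 0, 0, 0, 0, -1, 0, 0, 0, 0, 0, 0, -1, 0, 0, 0, 0, 0, 0]'

```text
t: 24.4
position: [0.5805, -0.2599, 0.1231]
ee_rot: [0.0, 1.0, 0.0, 0.001]
ft_force: [5.8, -1.2, 5.2]
gripper_width: 0.0216
gripper_force: 60.4
```

```bash
python3 st.py
python3 - <<'E'
from h import *
t=snapshot('top');s=snapshot('scene')
A=np.vstack([np.hstack([crop(t,340,170,80,60,5),crop(s,175,125,80,60,5)]),np.hstack([crop(t,185,185,80,60,5),crop(s,285,240,80,60,5)])])
cv2.imwrite('pics/end.png',A)
E
```

```text
24.4 [ 0.5805 -0.2599  0.1231] 0.02164035221236484 60.4081928730011 [ 5.7773 -1.1635  5.2313] [-0.1001 -0.7206  0.0042]
0.04517381712176323 14.422755695275866 rad F 5.305423296376202 ccw F -2.5658087946744055
0.045572540458907594 15.334261146682895 rad F 5.263934794912492 ccw F -2.649883318085805
```

View pics/end.png

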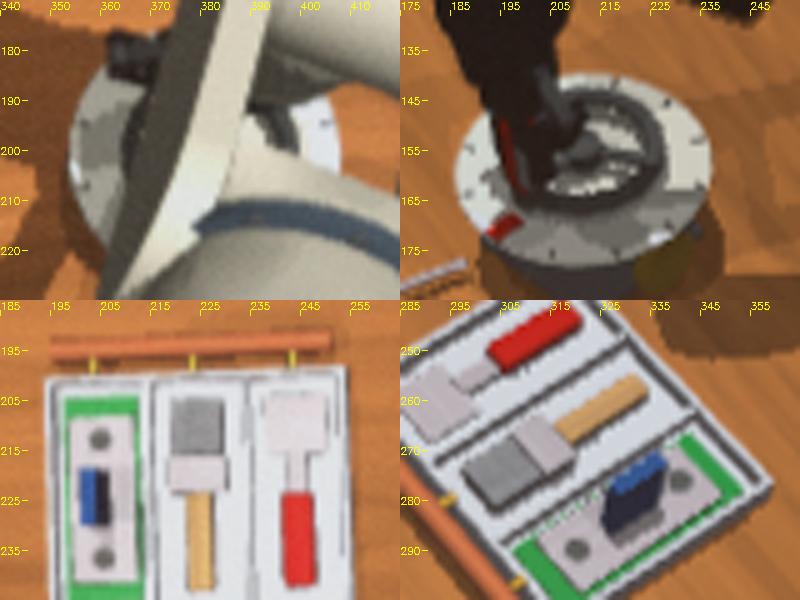

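The handle stands over the red mark (crop (510,190), mark (505,225)) and is still gripped. The bracket lies flat on the liner at (100,500). Handing in.

```bash
python3 -c "
from station import env
print(env.sign_off())"
```

```text
the job is handed in; nothing more can be done
None
```

I laid the bracket flat on the green liner and released it, closed the valve to its stop, then backed it off two full turns; I handed in at about 24.5 s, at rest with the red handle still gripped, and the sign-off gave no verdict.

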